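# Show the apprentice which pulley goes on which spindle

## Task

Press the call button to get the apprentice's attention, then show where the next part goes: point down at the stepped pulley on the green mat, holding the fingertips still a couple of centimetres above its middle for at least two seconds, and then point in the same way at the tip of the tallest spindle on the steel base plate, where the pulley belongs, again for at least two seconds. Point without touching or moving any of the parts, the spindles or the plate, leave everything else on the bench where it stands, and do not bring the tool low over the middle of the other two parts or the other two spindles. Finally draw the tool at least a hand's breadth away from the spindle and stop there, touching nothing.

Things in the scene. Friction and masses are not known exactly. Their poses are not given: they have to be found in the camera images.
- call (a joint): travel of the call button's cap, in m: 0 is up, 0.006 is fully down (straight down); a spring resists, 4 N holds it fully down, and it returns by itself; it counts as pressed beyond 0.0035
- call_top (a point): middle of the top face of the call button's cap (a white round cap, 32 mm across, in a black round housing 48 mm across standing alone on the table), 22 mm above the table when up; z up
- pulley: the stepped pulley: loose, bare aluminium, upright like a three-tier cake, 50 mm across at the foot, then 38 mm, then 26 mm at the top, 36 mm tall, with a dark 10 mm bore mark in its top; origin at the centre of its underside, z up; stands on the 3 mm thick green mat
- pulley_top (a point): centre of the stepped pulley's top face, 36 mm above its origin; z up
- collar: the plain collar, another loose aluminium part on the mat: a flat ring, 48 mm outside, 24 mm hole, 14 mm tall; origin at the centre of its underside, z up
- collar_top (a point): centre of the collar's hole at the height of its top face, 14 mm above its origin; z up
- roller: the waisted roller, another loose aluminium part on the mat: 44 mm across at foot and top, 24 mm at the waist, 34 mm tall; origin at the centre of its underside, z up
- roller_top (a point): centre of the roller's top face, 34 mm above its origin; z up
- plate: fixed dark steel gearbox base plate lying on the table, 120 mm (its x) by 200 mm (its y), 12 mm thick; origin at the centre of its underside; carries the three upright spindles in a row along its y, 60 mm apart, in any order
- spindle_tall: the tallest spindle: a fixed upright steel pin 10 mm across standing 70 mm above the plate, with a 28 mm boss 8 mm high at its foot; origin at its foot on the plate, z up
- spindle_tall_top (a point): centre of the tip of the tallest spindle, 70 mm above its origin; z up
- spindle_mid: the middle-height spindle, alike but 42 mm tall; origin at its foot, z up
- spindle_mid_top (a point): centre of its tip; z up
- spindle_short: the shortest spindle, alike but 22 mm tall; origin at its foot, z up
- spindle_short_top (a point): centre of its tip; z up
- glue: bystander: loose white squeeze bottle with a blue cap, 44 mm across, 110 mm tall, at the far side; origin at the centre of its underside
- jar: bystander: loose amber glass jar with a black cap, 48 mm across, 50 mm tall, at the far side; origin at the centre of its underside
- driver: bystander: loose screwdriver, 170 mm long, lying on the table between the robot and the mat; origin on its underside, about mid-length
Things that resemble listed ones, but are neither listed nor needed, are in the scene too. Leave any blue or purple look-alike of the part that bears call alone.

How it is judged (in metres and radians):
On the way, in this order (a step that is already met when the one before it is completed fails the run):
1. the call button is pressed (value of joint call above 0.0035 m), for 0.05 s.
2. the tool point stays just above the stepped pulley: TCP within 20 mm of its axis and 12 to 70 mm above its top, for 1.8 s, with the call button up (horizontal distance between the grasp point and pulley_top below 0.02 m and z of the grasp point in the frame of pulley_top between 0.012 and 0.07 m and value of joint call below 0.002 m), for 1.8 s.
3. the tool point stays just above the tallest spindle: TCP within 15 mm of its axis and 12 to 70 mm above its tip, for 1.8 s (horizontal distance between the grasp point and spindle_tall_top below 0.015 m and z of the grasp point in the frame of spindle_tall_top between 0.012 and 0.07 m), for 1.8 s.
At the end, for the whole second after the job is handed in: Button pressed, then pulley and tallest spindle pointed at, 1.8 s each. TCP over 90 mm from the tallest spindle's tip; button up (under 2 mm); the three parts upright, at rest, within 4 mm of their starts; bystanders within 15 mm (distance between the grasp point and spindle_tall_top above 0.09 m and value of joint call below 0.002 m and distance of each of pulley, collar, roller from where it was at the start of the episode below 0.004 m and angle between each of pulley, collar, roller's own z axis and vertical below 0.1 rad and linear speed of each of pulley, collar, roller below 0.02 m/s and distance of each of glue, jar, driver from where it was at the start of the episode below 0.015 m); the robot touches nothing.
It fails at once if the robot touches a part, a spindle or the plate (contact force between any of the arm, the fingers and pulley above 0.3 N or contact force between any of the arm, the fingers and collar above 0.3 N or contact force between any of the arm, the fingers and roller above 0.3 N or contact force between any of the arm, the fingers and plate above 0.3 N or contact force between any of the arm, the fingers and spindle_tall above 0.3 N or contact force between any of the arm, the fingers and spindle_mid above 0.3 N or contact force between any of the arm, the fingers and spindle_short above 0.3 N).
It fails at once if a part is moved, tipped or lifted (4 mm) (distance of any of pulley, collar, roller from where it was at the start of the episode above 0.004 m).
It fails at once if a wrong part or spindle is pointed at: TCP within 12 mm of its axis and less than 60 mm above its top ((horizontal distance between the grasp point and collar_top below 0.012 m and z of the grasp point in the frame of collar_top below 0.06 m) or (horizontal distance between the grasp point and roller_top below 0.012 m and z of the grasp point in the frame of roller_top below 0.06 m) or (horizontal distance between the grasp point and spindle_mid_top below 0.012 m and z of the grasp point in the frame of spindle_mid_top below 0.06 m) or (horizontal distance between the grasp point and spindle_short_top below 0.012 m and z of the grasp point in the frame of spindle_short_top below 0.06 m)).
It fails at once if a bystander is disturbed (moved more than 15 mm) (distance of any of glue, jar, driver from where it was at the start of the episode above 0.015 m).
It also fails if it takes over 56 s, if anything falls off the work surface, if the arm or the gripper's body presses on something with over 40 N, if the wrist force passes 120 N, or if a joint passes its speed limit or range.

## Robot

A 6-joint arm with a two-finger parallel gripper is mounted at the origin on the work surface. World frame = base frame: x ahead of the robot, y to its left, z up, the work surface at z = 0. Lengths are in m, angles in degrees, forces in N, time in s.
With the tool pointing down it reaches from about 0.325 to 0.75 m from the base axis. Payload 7.6 kg.
Tool frame: the origin (TCP) lies between the finger pads, 19 mm behind the fingertips; this is the grasp point; z points along the fingers, y is the line along which they close (so a half turn about z gives the same grasp; the last joint's range is limited). The gripper opens to 85 mm and grips with 20 to 120 N. Pads are 22 mm wide; open, the fingers measure 114 mm over their backs; the gripper's body (76 mm by 85 mm) begins 54 mm behind the grasp point. The pads swing forward as they close: fully open they stand 13 mm farther back than shut.
Start: joints at [-80.117, 2.991, 80.254, -0, 96.75, -4.028], TCP at [0.126, -0.51, 0.25] pointing down, gripper open.
Joint ranges: [-166.34, 166.34], [-52.06, 124.39], [6.96, 135.62], [-60.46, 240.46], [14.63, 156.25], [-167.68, 167.68]. Speed limits (degrees/s): [147.25, 147.25, 172.46, 180, 180, 180].

## Interface

Orientations are given as [roll, pitch, yaw] about the fixed x, y, z axes, in that order (R = Rz(yaw) Ry(pitch) Rx(roll)).
In Python, from rig import sense, grab_frame, camera_info, job_done gives the robot as it stands. The module is installed in compiled form; this text tells all that it offers.
- The arm moves only by the shell command python3 -m inch 'ROWS'. ROWS is JSON, a list of rows, each a list of 5 numbers: the shift along the tool's x, y, z in cm, then the turn about the tool's z in degrees, then the finger opening in cm, from 0 to 8.54. A call has 1 to 20 rows; each row is the pose to reach, as a shift and turn from the pose commanded when the call began, along the tool's axes at that moment; what a row does not reach only later rows make up. A row lasts 1/10 s, in which the tool goes at most 50 mm and 8.59 degrees, less where a joint would pass 70% of its speed; a pose out of reach is approached as far as the arm can. A call with a gripper value outside its range is refused whole. The fingers move at their own pace and stop on an object; the grip force is fixed at half the most. Time passes only in rows, so rows that repeat a pose let the fingers close. It gives the time, the measured TCP pose, the force, the opening and the grip force at its end, in the units of the state.
- sense(): the state, without advancing time (a new reading comes with each control period).
- grab_frame(name): name is "scene" or "top" or "wrist"; returns (picture, depth): 400x640x3 uint8, blue, green, red; 400x640 float32, m along the optical axis (not along the pixel's ray), 0 where there is no reading.
- camera_info(name): a dict with "fx", "fy", "cx", "cy" (pixels), "k1" (the pictures are not rectified: a ray, as slopes to the right and down, at radius r is drawn at 1 + k1 r^2 times it, then the intrinsics apply), "origin" and "orientation" of the camera in the world. Camera axes: x right, y up, looking along -z (the intrinsics and any distortion apply to the point x, -y, -z); pixel columns grow to the right and rows downward; lengths in m; the calibration is good to about 2 mm. A picture is of the moment at which its call begins: read the wrist's pose just before it. camera_info takes no time and is no camera call; for the wrist camera it gives the pose at the moment of the call.
- job_done(): hands the job in; it is judged then, once.
The state is a dict: "time_s": time; "qpos": joint angles; "qvel": joint speeds; "joint_efforts": joint torques, N m; "ee_pos": TCP position; "orientation": TCP orientation; "wrist_force": force on the tool from outside, world axes, zero at the start; "wrist_torque": the same for the moment, N m; "finger_gap": finger opening in m; "finger_force": force on a finger pad.
Only numpy, scipy, OpenCV 4.12 (cv2) and the standard library are available. Lean on these libraries where they do the work, as an engineer would, in place of code of your own. Each camera call takes 0.05 s, during which the arm holds its last target. There are 200 camera calls.

## Working session

There is one attempt and no reset: what is moved stays moved. The work goes in short steps, Python scripts to look and compute and a shell command to move; the robot and the scene stay as the last step left them, time stands still between calls to the robot, and variables do not carry over. Pictures are saved under pics/ and viewed, at most 10 in all, crops included, and the job is handed in when it is done.

```bash
mkdir -p pics
cat > h.py <<'E'
import numpy as np, cv2
from scipy.spatial.transform import Rotation as R
from rig import sense, grab_frame, camera_info
def pts(ci,uv,depth=None,z=None):
    K=np.array([[ci["fx"],0,ci["cx"]],[0,ci["fy"],ci["cy"]],[0,0,1.]])
    n=cv2.undistortPoints(np.array(uv,float).reshape(-1,1,2),K,np.array([ci["k1"],0,0,0.])).reshape(-1,2)
    o=np.array(ci["origin"]);Rm=R.from_euler('xyz',ci["orientation"],degrees=True).as_matrix()
    d=np.c_[n[:,0],-n[:,1],-np.ones(len(n))]@Rm.T
    t=np.array(depth,float).reshape(-1) if z is None else (z-o[2])/d[:,2]
    return o+d*t[:,None]
E
python3 - <<'E'
from h import *
for n in("top","scene"):
    ci=camera_info(n);p,d=grab_frame(n);cv2.imwrite(f"pics/{n}.png",p);np.savez(f"{n}.npz",p=p,d=d);print(n,ci)
s=sense();print(s["time_s"],s["ee_pos"],s["orientation"])
E
```

```text
top {'fx': 497.3637059924125, 'fy': 497.3637059924125, 'cx': 314.34213792986776, 'cy': 205.0768816202585, 'k1': -0.12757097814041585, 'origin': array([ 0.4255251 , -0.00705458,  1.14040399]), 'orientation': array([  6.30607575,  -0.10448543, -88.78075605])}
scene {'fx': 387.677013745036, 'fy': 387.677013745036, 'cx': 315.70586496171444, 'cy': 205.14397456602754, 'k1': -0.01591488494008584, 'origin': array([0.91198016, 0.5250528 , 0.77263415]), 'orientation': array([ 44.29364067,   0.71618942, 144.69543323])}
0.1 [ 0.12619224 -0.50936804  0.24922221] [-1.79916669e+02 -5.31902842e-03  1.39086652e+01]
```

View pics/top.png

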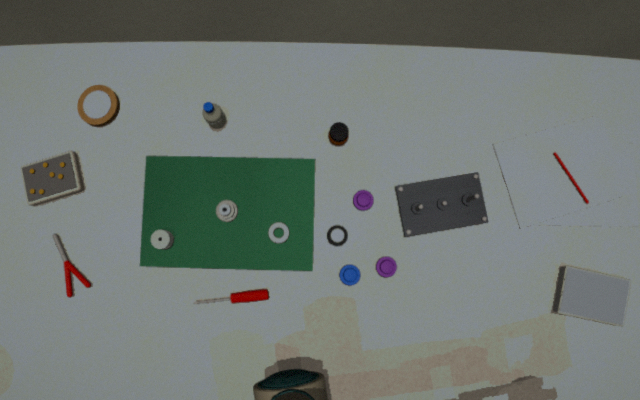

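View pics/scene.png

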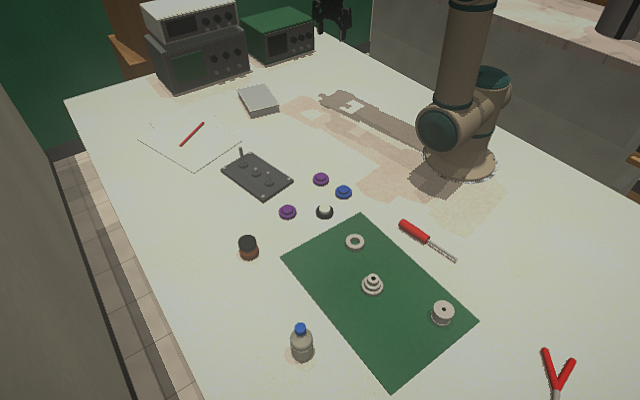

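Top view: the call button, a white cap in a black ring, is at (338,235). The purple look-alikes at (363,200) and (386,267) and the blue one at (349,275) don't fit because of their colour. The pulley with its stepped rings is at (227,210), the collar with its open hole at (278,233) and the roller at (161,239). The spindles are at (418,208), (444,204) and (470,198). In the scene view the longest one is at (240,150), which is the right-hand one in the top view. I'll measure these and confirm them in one crop.

Run:
```python
from h import *
T=np.load("top.npz");S=np.load("scene.npz");ct=camera_info("top");cs=camera_info("scene")
a=cv2.resize(T["p"][155:285,195:495],None,fx=2.6,fy=2.6,interpolation=cv2.INTER_CUBIC)
b=cv2.resize(S["p"][135:305,215:405],None,fx=1.4*1.0,fy=1.4,interpolation=cv2.INTER_CUBIC)
c=np.zeros((a.shape[0]+b.shape[0],a.shape[1],3),np.uint8);c[:a.shape[0]]=a;c[a.shape[0]:,:b.shape[1]]=b
e=cv2.resize(S["p"][140:205,215:300],None,fx=3.6,fy=3.6,interpolation=cv2.INTER_CUBIC);e=e[:b.shape[0]];c[a.shape[0]:a.shape[0]+e.shape[0],300:300+e.shape[1]]=e
cv2.imwrite("pics/crop.png",c);print(c.shape)
def cloud(I,ci):
    v,u=np.nonzero(I["d"]>0);return np.c_[pts(ci,np.c_[u,v],I["d"][v,u]),u,v]
for n,I,ci in(("top",T,ct),("scene",S,cs)):
    P=cloud(I,ci);print(n,"table z",np.median(P[(abs(P[:,0]-.4)<.05)&(abs(P[:,1])<.3),2]))
    W=P[(P[:,2]>.008)&(P[:,2]<.2)&(P[:,0]>.25)&(P[:,0]<.8)&(abs(P[:,1])<.5)]
    m=np.zeros(I["d"].shape,np.uint8);m[W[:,4].astype(int),W[:,3].astype(int)]=1
    k,l,st,ce=cv2.connectedComponentsWithStats(m)
    L=l[W[:,4].astype(int),W[:,3].astype(int)]
    for i in range(1,k):
        if st[i,4]<40: continue
        q=W[L==i];h=q[q[:,2]>q[:,2].max()-.006]
        print(ce[i].round(),st[i,4],"ctr",((q[:,:2].min(0)+q[:,:2].max(0))/2).round(3),"zmax",q[:,2].max().round(3),"top",h[:,:3].mean(0).round(3),len(h))
```

```text
(576, 780, 3)
top table z 0.0014048410197047279
[110. 109.] 318 ctr [0.767 0.485] zmax 0.028 top [0.773 0.487 0.024] 80
[214. 115.] 455 ctr [0.748 0.227] zmax 0.114 top [0.748 0.228 0.111] 69
[338. 134.] 392 ctr [ 0.713 -0.058] zmax 0.056 top [ 0.713 -0.058  0.052] 187
[441. 204.] 4244 ctr [ 0.56 -0.3 ] zmax 0.085 top [ 0.57  -0.358  0.083] 12
[363. 200.] 335 ctr [ 0.564 -0.118] zmax 0.029 top [ 0.564 -0.118  0.024] 63
[226. 211.] 377 ctr [0.533 0.194] zmax 0.044 top [0.533 0.195 0.04 ] 85
[278. 233.] 265 ctr [0.485 0.074] zmax 0.024 top [0.486 0.074 0.019] 112
[337. 236.] 339 ctr [ 0.481 -0.059] zmax 0.028 top [ 0.482 -0.06   0.024] 75
[161. 239.] 358 ctr [0.465 0.341] zmax 0.044 top [0.464 0.338 0.039] 137
[386. 266.] 321 ctr [ 0.415 -0.172] zmax 0.029 top [ 0.415 -0.171  0.024] 63
[350. 274.] 347 ctr [ 0.396 -0.09 ] zmax 0.027 top [ 0.395 -0.089  0.023] 116
[242. 297.] 525 ctr [0.34  0.178] zmax 0.032 top [0.342 0.135 0.027] 109
scene table z -0.00037727646054031005
[256. 175.] 1728 ctr [ 0.562 -0.296] zmax 0.082 top [ 0.573 -0.356  0.079] 10
[321. 178.] 140 ctr [ 0.415 -0.168] zmax 0.024 top [ 0.417 -0.169  0.02 ] 61
[343. 191.] 156 ctr [ 0.396 -0.085] zmax 0.023 top [ 0.397 -0.086  0.02 ] 71
[287. 211.] 173 ctr [ 0.566 -0.114] zmax 0.024 top [ 0.566 -0.115  0.02 ] 71
[324. 211.] 171 ctr [ 0.484 -0.057] zmax 0.024 top [ 0.485 -0.056  0.02 ] 74
[420. 235.] 397 ctr [0.34 0.18] zmax 0.027 top [0.344 0.137 0.023] 140
[247. 247.] 397 ctr [ 0.716 -0.054] zmax 0.052 top [ 0.716 -0.056  0.048] 198
[354. 242.] 209 ctr [0.487 0.076] zmax 0.02 top [0.488 0.077 0.016] 149
[372. 285.] 360 ctr [0.535 0.195] zmax 0.04 top [0.535 0.197 0.037] 100
[442. 312.] 441 ctr [0.463 0.34 ] zmax 0.041 top [0.463 0.339 0.037] 310
[301. 342.] 716 ctr [0.749 0.231] zmax 0.111 top [0.749 0.23  0.109] 104
```

View pics/crop.png

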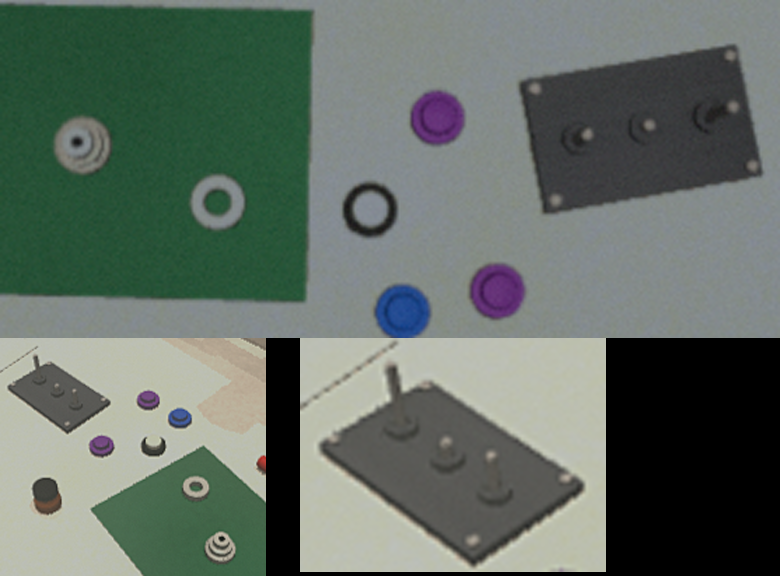

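The crop confirms all three targets. The call button is the white cap with the black ring at crop (370,208), the pulley is the tiered part with the dark bore at (80,143), and the tallest spindle is the right-hand one, tip at (732,107), which is clearly the longest in the oblique inset. The two cameras agree to about 3 mm: button (0.483,-0.058), pulley (0.534,0.195, top 0.039) and spindle tip (0.571,-0.357), which I'll refine by triangulating its tip pixels.

```bash
cat >> h.py <<'E'
def go(p):
    s=sense();Rm=R.from_euler('xyz',s["orientation"],degrees=True).as_matrix()
    print(s["time_s"],s["ee_pos"],"shift cm",(Rm.T@(np.array(p)-s["ee_pos"])*100).round(2))
E
python3 - <<'E'
from h import *
def tri(a,b):
    ct,cs=camera_info("top"),camera_info("scene")
    o=[np.array(c["origin"]) for c in(ct,cs)];d=[pts(c,[p],z=0)[0]-q for c,p,q in zip((ct,cs),(a,b),o)]
    t=np.linalg.lstsq(np.c_[d[0],-d[1]],o[1]-o[0],rcond=None)[0];x=o[0]+t[0]*d[0];y=o[1]+t[1]*d[1]
    print(((x+y)/2).round(4),np.linalg.norm(x-y).round(4))
tri((476.5,196.2),(240.6,149));tri((337.3,235.2),(324.5,209));tri((225,209.5),(373.5,277))
go([.483,-.058,.12])
E
```

```text
[ 0.5697 -0.362   0.0698] 0.0035
[ 0.4818 -0.0593  0.014 ] 0.0019
[0.532  0.1939 0.0391] 0.0028
0.1 [ 0.12619224 -0.50936804  0.24922221] shift cm [ 45.48 -35.22  12.98]
```

```bash
python3 -m inch '[[2,-1.5,0.5,0,0],[5,-3.8,1,0,0],[8,-6.2,2,0,0],[11,-8.5,3,0,0],[14,-10.8,4,0,0],[17,-13.1,5,0,0],[20,-15.4,6,0,0],[23,-17.8,7,0,0],[26,-20.1,8,0,0],[29,-22.4,9,0,0],[32,-24.7,10,0,0],[35,-27.1,11,0,0],[38,-29.4,12,0,0],[41,-31.7,12.5,0,0],[43.5,-33.6,13,0,0],[45,-34.8,13,0,0],[45.5,-35.2,13,0,0],[45.5,-35.2,13,0,0],[45.5,-35.2,13,0,0]]'
python3 - <<'E'
from h import *
go([.483,-.058,.036])
ci=camera_info("wrist");p,d=grab_frame("wrist");cv2.imwrite("pics/w1.png",p)
E
```

```text
time_s: 2.0
ee_pos: [0.4828, -0.0592, 0.1199]
orientation: [180.0, 0.0, 13.9]
wrist_force: [-1.0, 0.6, 1.0]
finger_gap: 0.0006
finger_force: 0.0
2.0 [ 0.48283216 -0.05924554  0.11991673] shift cm [ 0.05 -0.12  8.39]
```

View pics/w1.png

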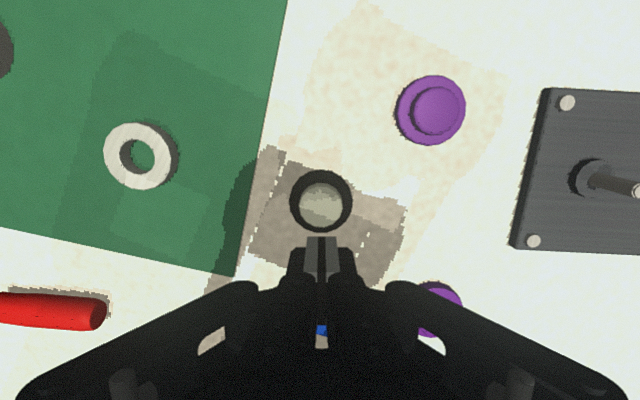

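The wrist view shows the white cap centred at about (321,204), in front of the closed fingertips. I'll cast that pixel to z=0.022 as a check.

Run:
```python
from h import *
ci=camera_info("wrist");print(pts(ci,[(321,204),(321,200)],z=.022))
go([.483,-.058,.036])
```

```text
[[ 0.48401951 -0.05967514  0.022     ]
 [ 0.48688196 -0.05896853  0.022     ]]
2.05 [ 0.4828222  -0.0593878   0.12003634] shift cm [ 0.05 -0.13  8.4 ]
```

```bash
python3 -m inch '[[0.1,0,2,0,0],[0.1,0,4,0,0],[0.1,0,5.5,0,0],[0.1,0,6.5,0,0],[0.1,0,7.2,0,0],[0.1,0,7.7,0,0],[0.1,0,8.1,0,0],[0.1,0,8.4,0,0],[0.1,0,8.4,0,0],[0.1,0,8.4,0,0]]'
```

```text
time_s: 3.05
ee_pos: [0.4845, -0.0585, 0.0365]
orientation: [180.0, -0.0, 13.9]
wrist_force: [-2.3, -1.5, 2.9]
finger_gap: -0.0003
finger_force: 1.5
```

```bash
python3 -m inch '[[0,0,0.1,0,0],[0,0,0.15,0,0],[0,0,0.15,0,0],[0,0,0.15,0,0]]'
python3 - <<'E'
from h import *
p,d=grab_frame("wrist");c=p[150:270,240:400];cv2.imwrite("pics/w2.png",cv2.resize(c,None,fx=4,fy=4))
E
```

```text
time_s: 3.45
ee_pos: [0.4845, -0.0585, 0.0347]
orientation: [180.0, -0.0, 13.9]
wrist_force: [-1.0, -2.3, 3.9]
finger_gap: -0.0001
finger_force: 2.1
```

View pics/w2.png

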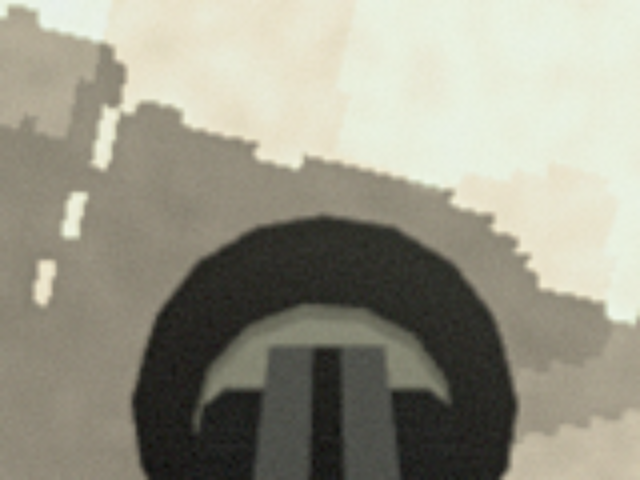

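The crop shows the fingertips on the cap, which sits down in its housing. Tip height is 15.7 mm and the force about 4 N, so the button is pressed. Next I lift and go to the pulley.

```bash
python3 -m inch '[[0,0,-1,0,0],[0,0,-3,0,0],[0,0,-6,0,0],[0,0,-9,0,0],[0,0,-11.5,0,0],[0,0,-12.5,0,0],[0,0,-12.5,0,0]]'
python3 - <<'E'
from h import *
go([.533,.195,.079])
E
```

```text
time_s: 4.2
ee_pos: [0.4848, -0.0582, 0.1607]
orientation: [180.0, -0.1, 13.9]
wrist_force: [-0.4, 0.3, -0.3]
finger_gap: 0.0002
finger_force: 0.0
4.2 [ 0.48477679 -0.05817378  0.16070532] shift cm [ 10.75 -23.42   8.18]
```

```bash
python3 -m inch '[[0.5,-1,0,0,0],[1.5,-3.3,0,0,0],[2.8,-6,0,0,0],[4,-8.8,0,0,0],[5.3,-11.5,0,0,0],[6.5,-14.3,0,0,0],[7.8,-17,0,0,0],[9,-19.7,0,0,0],[10,-22,1,0,0],[10.6,-23.1,2,0,0],[10.75,-23.4,3,0,0],[10.75,-23.4,3,0,0],[10.75,-23.4,3,0,0]]'
python3 - <<'E'
from h import *
ci=camera_info("wrist");p,d=grab_frame("wrist");cv2.imwrite("pics/w3.png",p);np.savez("w3.npz",d=d)
v,u=np.nonzero(d>0);P=pts(ci,np.c_[u,v],d[v,u]);m=(np.hypot(P[:,0]-.533,P[:,1]-.195)<.03)&(P[:,2]>.034)&(P[:,2]<.046)
q=P[m];print(m.sum(),q.mean(0),(q.min(0)+q.max(0))/2,np.ptp(q,axis=0))
go([.533,.195,.079])
E
```

```text
time_s: 5.5
ee_pos: [0.5321, 0.1937, 0.1289]
orientation: [180.0, 0.1, 13.9]
wrist_force: [0.4, -0.9, 0.7]
finger_gap: 0.0002
finger_force: 0.0
1124 [0.53362687 0.19402031 0.03913923] [0.53289384 0.19380978 0.03765094] [0.0262243  0.02574268 0.00728379]
5.55 [0.53242511 0.19374618 0.1295835 ] shift cm [ 0.09 -0.11  5.06]
```

View pics/w3.png

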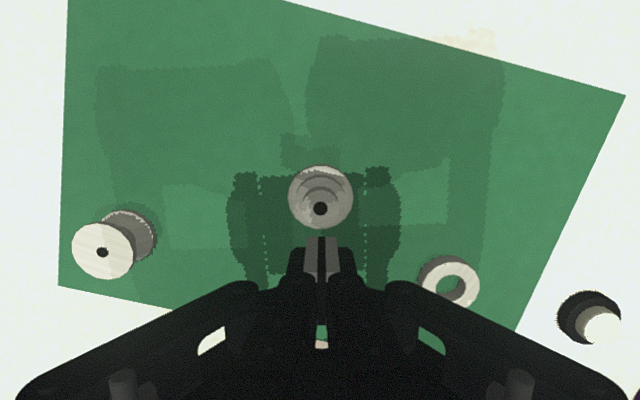

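The wrist view shows the three-tier pulley with its bore at (320,208), in front of the fingertips. The measured top is (0.533,0.194,0.039), and the tool is already over it. I'll go down 5 cm, which leaves the fingertips about 2 cm above the top, and hold.

```bash
python3 -m inch '[[0,0,1,0,0],[0,0,2,0,0],[0,0,3,0,0],[0,0,4,0,0],[0,0,4.6,0,0],[0,0,5,0,0],[0,0,5,0,0],[0,0,5,0,0],[0,0,5,0,0],[0,0,5,0,0],[0,0,5,0,0],[0,0,5,0,0],[0,0,5,0,0],[0,0,5,0,0],[0,0,5,0,0],[0,0,5,0,0],[0,0,5,0,0],[0,0,5,0,0],[0,0,5,0,0],[0,0,5,0,0]]'; python3 -m inch '[[0,0,0,0,0],[0,0,0,0,0],[0,0,0,0,0],[0,0,0,0,0],[0,0,0,0,0],[0,0,0,0,0],[0,0,0,0,0],[0,0,0,0,0],[0,0,0,0,0],[0,0,0,0,0],[0,0,0,0,0],[0,0,-1,0,0],[0,0,-3,0,0],[0,0,-6,0,0],[0,0,-9,0,0],[0,0,-11,0,0],[0,0,-12,0,0],[0,0,-12,0,0]]'
python3 - <<'E'
from h import *
go([.571,-.359,.2])
E
```

```text
time_s: 7.55
ee_pos: [0.5323, 0.1947, 0.0794]
orientation: [180.0, 0.0, 13.9]
wrist_force: [0.1, 0.1, -0.1]
finger_gap: -0.0
finger_force: 0.0
time_s: 9.35
ee_pos: [0.5329, 0.1948, 0.2013]
orientation: [-180.0, -0.2, 13.9]
wrist_force: [-0.3, 0.2, -0.6]
finger_gap: 0.0004
finger_force: 0.0
9.35 [0.53289562 0.19483451 0.20131535] shift cm [-9.62 54.67  0.1 ]
```

```bash
python3 -m inch '[[-0.2,1.5,0,0,0],[-0.8,4.5,0,0,0],[-1.3,7.5,0,0,0],[-1.9,11,0,0,0],[-2.6,14.5,0,0,0],[-3.2,18,0,0,0],[-3.8,21.5,0,0,0],[-4.4,25,0,0,0],[-5,28.5,0,0,0],[-5.6,32,0,0,0],[-6.2,35.5,0,0,0],[-6.9,39,0,0,0],[-7.5,42.5,0,0,0],[-8.1,46,0,0,0],[-8.7,49.5,0,0,0],[-9.2,52.3,0,0,0],[-9.5,54,0,0,0],[-9.6,54.7,0,0,0],[-9.6,54.7,0,0,0],[-9.6,54.7,0,0,0]]'
python3 - <<'E'
from h import *
ci=camera_info("wrist");p,d=grab_frame("wrist");cv2.imwrite("pics/w4.png",p)
v,u=np.nonzero(d>0);P=pts(ci,np.c_[u,v],d[v,u]);m=(np.hypot(P[:,0]-.571,P[:,1]+.359)<.03)&(P[:,2]>.06)&(P[:,2]<.1)
q=P[m];z=q[:,2].max();q=q[q[:,2]>z-.005];print(len(q),z,q.mean(0),(q.min(0)+q.max(0))/2,np.ptp(q,axis=0))
go([.571,-.359,.122])
E
```

```text
time_s: 11.35
ee_pos: [0.5704, -0.3588, 0.1988]
orientation: [-179.9, 0.0, 13.9]
wrist_force: [0.2, 0.3, 0.3]
finger_gap: 0.0003
finger_force: 0.0
125 0.0838774262870616 [ 0.57094265 -0.35976836  0.08187405] [ 0.57044496 -0.35982364  0.0814912 ] [0.00943361 0.00944301 0.00477246]
11.4 [ 0.57063365 -0.35847529  0.19918919] shift cm [0.03 0.06 7.72]
```

View pics/w4.png

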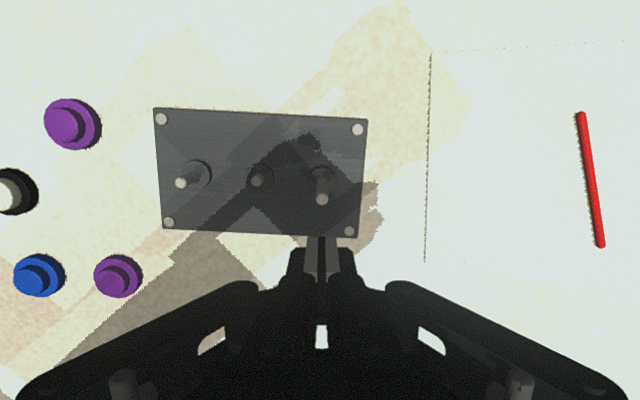

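The wrist view shows the tallest spindle's tip at (322,199), at the plate's right end. It measures (0.571,-0.360,0.082), directly below the tool. I'll go down 7.7 cm, hold, then rise 17 cm.

```bash
python3 -m inch '[[0,0.1,1,0,0],[0,0.1,2.5,0,0],[0,0.1,4,0,0],[0,0.1,5.5,0,0],[0,0.1,6.6,0,0],[0,0.1,7.3,0,0],[0,0.1,7.7,0,0],[0,0.1,7.7,0,0],[0,0.1,7.7,0,0],[0,0.1,7.7,0,0],[0,0.1,7.7,0,0],[0,0.1,7.7,0,0],[0,0.1,7.7,0,0],[0,0.1,7.7,0,0],[0,0.1,7.7,0,0],[0,0.1,7.7,0,0],[0,0.1,7.7,0,0],[0,0.1,7.7,0,0],[0,0.1,7.7,0,0],[0,0.1,7.7,0,0]]'; python3 -m inch '[[0,0,0,0,0],[0,0,0,0,0],[0,0,0,0,0],[0,0,0,0,0],[0,0,0,0,0],[0,0,0,0,0],[0,0,0,0,0],[0,0,0,0,0],[0,0,0,0,0],[0,0,0,0,0],[0,0,0,0,0],[0,0,0,0,0]]'; python3 -m inch '[[0,0,-1,0,0],[0,0,-3,0,0],[0,0,-6,0,0],[0,0,-9,0,0],[0,0,-12,0,0],[0,0,-14,0,0],[0,0,-15,0,0],[0,0,-15,0,0],[0,0,-15,0,0],[0,0,-15,0,0],[0,0,-15,0,0]]'
```

```text
time_s: 13.4
ee_pos: [0.5709, -0.3603, 0.1225]
orientation: [180.0, 0.0, 13.9]
wrist_force: [0.2, -0.1, 0.2]
finger_gap: 0.0001
finger_force: 0.0
time_s: 14.6
ee_pos: [0.5709, -0.3604, 0.1225]
orientation: [180.0, -0.0, 13.9]
wrist_force: [-1.0, -0.0, -0.3]
finger_gap: 0.0
finger_force: 0.0
time_s: 15.7
ee_pos: [0.5707, -0.3602, 0.271]
orientation: [-179.9, 0.1, 13.9]
wrist_force: [-0.3, 0.1, -0.1]
finger_gap: 0.0002
finger_force: 0.0
```

```bash
python3 -c "
from rig import job_done;print(job_done())"
```

```text
the job is handed in; nothing more can be done
None
```

The job is handed in, with no verdict returned: I pressed the call button, held about 4 cm (tool point) above the pulley and then the tallest spindle for at least 2 s each with no contact force showing, and stopped 19 cm above the spindle tip.

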